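# Hang up the headphones and show the stapler to the webcam

### The arm

A 6-joint arm with a two-finger parallel gripper is mounted at the origin on a cart in front of the work surface, level with it; the furniture and walls round the work are solid. World frame = base frame: x ahead of the robot, y to its left, z up, the work surface at z = 0. Lengths are in m, angles in rad, forces in N, time in s.
With the tool pointing down it reaches from about 0.35 to 0.875 m from the base axis. Payload 4.2 kg.
Tool frame: the origin (TCP) lies at the very end of the fingers, on their centre line; the grasp point (between the pads) lies 19 mm behind it; z points along the fingers, y is the direction in which the jaws open and shut (so a half turn about z gives the same grasp; the last joint's range is limited). The gripper opens to 85 mm and grips with 20 to 120 N. Pads are 22 mm wide; open, the fingers measure 114 mm over their backs; the gripper's body (76 mm by 85 mm) begins 54 mm behind the grasp point. The pads swing forward as they close: fully open they stand 13 mm farther back than shut.
Start: joints at [1.407, 0.385, 0.008, 0, -1.194, -0.259], TCP at [0.256, 0.57, 0.231] pointing down, gripper open.
Joint ranges: [-3.14, 3.14], [-1.21, 2.06], [-1.07, 1.41], [-3.16, 2.05], [-2.99, -0.16], [-3.1, 3.1]. Speed limits (rad/s): [2.79, 2.79, 3.14, 3.14, 3.14, 3.14].

### API

Orientations are given as a rotation vector (axis times angle).
In Python, from cell import readout, optics, workorder gives the robot as it stands.
- The arm moves only by the tool move_arm, never from a script. Its argument "rows" is a list of rows, each a list of 3 entries, a list of its own where there are three numbers: the shift along the world's x, y, z in mm, then the turn, a rotation vector about the world's x, y, z in degrees, then the opening, from 0 (shut) to 1 (fully open). In form: [[[dx, dy, dz], [wx, wy, wz], grip], ...]. A call has 1 to 8 rows; each row shifts and turns the pose as measured when the row begins; what a row does not reach is not made up. A row lasts 1/10 s, in which the tool goes at most 50 mm and 8.59 degrees, less where a joint would pass 70% of its speed; a pose out of reach is approached as far as the arm can. A call is refused whole if a number of a shift passes 50 or a number of a turn 8.59, either way. A call with a gripper value outside its range is refused whole. The fingers move at their own pace and stop on an object; "squeeze" is the grip in N (left out, the last holds). Time passes only in rows, so rows that do not move let the fingers close. It gives the time, the measured TCP pose, the force and the opening at its end, in the units of the state.
- readout.sense(): the state, without advancing time (a new reading comes with each control period).
- optics.grab_frame(name): name is "scene" or "top"; returns a dict with "frame" (420x560x3 uint8, blue, green, red), "intrinsics" (3x3 intrinsics, pixels), "rvec" (rotation vector, rad) and "tvec" (3), from world to camera coordinates, as OpenCV has them. Camera axes: x right, y down, z forward; pixel columns grow to the right and rows downward; lengths in m; the calibration is good to about 2 mm. A picture is of the moment at which its call begins. There is no depth.
- workorder.sign_off(): hands the job in, once; it reports no verdict.
Trained networks look in the newest picture that a camera, given by its name, has taken for a name from the list of things; names that differ only in an ending like _2 or _b are one class to them, and where a whole thing is asked for, a point or a joint stands for the part that bears it (a point fixed in the world has none). Each returns a list of dicts, best first, with "score" (0 to 1); they miss things now and then, are a little off and sometimes report something else, mostly with a low value. They report only what shows in the picture. A call takes as long as a camera call.
- optics.boxes_of(camera, thing): "xyz" ([x, y, z] in m, in the coordinates of the camera as it stood for that picture, good to about 4 mm: the middle of the surface that is visible of it).
- optics.tip_of(camera, thing): "xyz" ([x, y, z] in m, in the coordinates of the camera as it stood for that picture, good to about 4 mm: a listed point, or the origin of a listed thing).
The state is a dict: "clock": time; "joint_pos": joint angles; "qvel": joint speeds; "tau": joint torques, N m; "tool_pos": TCP position; "eef_rot": TCP orientation; "contact_force": force on the tool from outside, world axes, zero at the start; "ft_torque": the same for the moment, N m; "gripper_width": finger opening in m.
Only numpy, scipy, OpenCV 4.12 (cv2) and the standard library are available. Lean on these libraries where they do the work, as an engineer would, in place of code of your own. Each camera call takes 0.05 s, during which the arm holds its last target. There are 200 camera calls.

### The job

The stapler jams and a colleague on the video call wants to look into its mouth: hang the headphones that stand over it by their headband on the bar of the headphone stand and let go of them, then pick up the stapler and hold it in front of the webcam, its mouth pointing straight into the lens along its line of sight, right side up to the camera, in the middle of the view and about 12 cm from the lens. Finish while still holding the stapler there, quite still, in the air; do not touch the webcam or disturb the glue stick that stands nearby.

Things in the scene. Friction and masses are not known exactly. Their poses are not given: they have to be found in the camera images.
- headphones: Rigid headphones, 0.2 kg, standing on the ear cups astride the stapler. Origin: underside, midway between cups; x cup to cup, y through the arch, z up. 188 mm over the cups, 116 between; cups 60 deep (y), 78 tall. Band 26 wide (y), 7 thick; mid underside z=171, top 178; top 3.5 lower at x=+-30, 8 lower at +-40. Grip across the 26 mm, 40 mm beside the middle, to leave the middle free for the bar.
- headphones_band (a point): Top of the headband at its middle.
- headphone_stand: Fixed stand: wooden foot 110x170x10 mm, steel post (diameter 18), level bar 16 mm thick. Origin: on the worktop under the bar's middle. Bar along y: post at y=+85, free end at y=-60 with a stop 9 mm above the bar's top. Bar top z=235. Bring the headband over the bar from the free end, one cup on each side (+x, -x); headphones then hang with origin 64 mm up.
- bar_top (a point): Top of the bar at the middle of its free length (stand frame [0, 0, 235] mm): the underside of the headband's middle rests here.
- stapler: Black stapler, 32x136x44 mm, 0.19 kg, one rigid piece here, on the worktop crosswise through the arch of the headphones. Origin: centre of underside; +y to the mouth (end where arm and base stand apart), -y to the hinge, z up. Arm 20 mm wide, z 28 to 44; base 32 wide, 10 high. Grip across x at the middle, fingertips 15 to 20 mm above the underside.
- stapler_mouth (a point): Mouth end of the stapler, stapler frame [0, 66, 25] mm.
- webcam_head: Webcam head, 30x88x32 mm, black, fixed on its stand at the back. Origin: centre of the lens face, 270 mm above the worktop. The lens looks along the head's -x, to the robot's side and 0.436 rad (25 deg) below level; y level, z up in the picture. Wanted: stapler +y along head +x, stapler z along head z, mouth at head [-120, 0, 0] mm.
- webcam: Whole webcam, fixed: foot 92 mm diameter, pole 14 mm. Origin: centre of the foot's underside; lens centre at [-22, 0, 270] mm; its yaw is the yaw of the lens.
- glue_stick: Bystander: standing glue stick, 27 mm diameter, 90 mm high, loose. Origin: centre of its underside.

How it is judged:
On the way:
1. the headphones hang by their headband on the bar, let go, while the stapler is still on the worktop (contact force between headphones and headphone_stand above 0.5 N and height (world z) of headphones above 0.035 m and horizontal distance between headphones_band and bar_top below 0.04 m and z of headphones in the frame of headphone_stand below 0.09 m and angle between headphones's own z axis and vertical below 0.35 rad and contact force between headphones and the fingers below 0.1 N and height (world z) of stapler below 0.02 m), for 0.3 s.
At the end, for the whole second after the job is handed in: Headphones hang free on the bar (band middle within 40 mm of the bar middle, upright within 0.35 rad). Stapler held still in the air by the fingers alone, right side up: mouth 85 to 155 mm before the lens, within 25 mm of its axis each way, long axis and roll within 0.22 rad of the camera's (contact force between headphones and headphone_stand above 0.5 N and height (world z) of headphones above 0.035 m and horizontal distance between headphones_band and bar_top below 0.04 m and z of headphones in the frame of headphone_stand below 0.09 m and angle between headphones's own z axis and vertical below 0.35 rad and contact force between headphones and the fingers below 0.1 N and x of stapler_mouth in the frame of webcam_head between -0.155 and -0.085 m and y of stapler_mouth in the frame of webcam_head between -0.025 and 0.025 m and z of stapler_mouth in the frame of webcam_head between -0.025 and 0.025 m and angle between the y axis of stapler and the x axis of webcam_head, either way round below 0.22 rad and angle between the z axis of stapler and the z axis of webcam_head, either way round below 0.22 rad and angle between stapler's own z axis and vertical below 1 rad and x of stapler in the frame of webcam_head below -0.14 m and height (world z) of stapler above 0.1 m and contact force between stapler and the fingers above 1 N and contact force between stapler and webcam below 0.1 N and contact force between stapler and headphone_stand below 0.1 N and contact force between stapler and headphones below 0.1 N and linear speed of stapler below 0.025 m/s and linear speed of headphones below 0.05 m/s); the arm keeps its last pose, push and grip.
It fails at once if the webcam is touched (over 2 N) (contact force between webcam and anything else above 2 N).
It fails at once if the glue stick is moved or knocked over (distance of glue_stick from where it was at the start of the episode above 0.02 m or angle between glue_stick's own z axis and vertical above 0.4 rad).
It also fails if it takes over 54 s, if anything falls off the work surface, if the arm or the gripper's body presses on something with over 40 N, if the wrist force passes 120 N, or if a joint passes its speed limit or range.

## Working session

There is one attempt and no reset: what is moved stays moved. The work goes in short steps, Python scripts to look and compute and a tool call to move; the robot and the scene stay as the last step left them, time stands still between calls to the robot, and variables do not carry over. Pictures are saved under pics/ and viewed, on a budget of 10 in all, crops included, one or two more only if the job needs it, and the job is handed in when it is done.

Besides the shell and the picture viewer there is one more tool, called after "Call:" as name([rows], argument=value, ...), one row to a line, values as JSON. move_arm: Moves the arm, as the interface text tells. Its arguments: {"type":"object","properties":{"rows":{"type":"array","items":{"type":"array"}},"squeeze":{"type":"number"}},"required":["rows"]}

```bash
mkdir -p pics; ls
cat > h.py <<'E'
import numpy as np, cv2
from scipy.spatial.transform import Rotation as R
from cell import readout, optics, workorder
def cam(n):
    f=optics.grab_frame(n); Rm=R.from_rotvec(np.ravel(f["rvec"])).as_matrix(); t=np.ravel(f["tvec"])
    return f,Rm,t
def w(Rm,t,p): return Rm.T@(np.asarray(p)-t)
def find(n,things,Rm,t,kind="tip",k=2):
    for th in things:
        r=(optics.tip_of if kind=="tip" else optics.boxes_of)(n,th)
        print(n,kind,th,[(round(d["score"],2),(w(Rm,t,d["xyz"])*1000).round().tolist()) for d in r[:k]])
E
python3 - <<'E'
from h import *
s=readout.sense(); print({k:np.round(v,3).tolist() for k,v in s.items()})
T=["headphones","headphones_band","headphone_stand","bar_top","stapler","stapler_mouth","webcam_head","webcam","glue_stick"]
for n in("scene","top"):
    f,Rm,t=cam(n); cv2.imwrite(f"pics/{n}0.png",f["frame"]); print(n,"campos",-Rm.T@t, Rm.round(2).tolist())
    find(n,T,Rm,t)
    find(n,["headphones","stapler","glue_stick","headphone_stand"],Rm,t,"box",1)
print(readout.sense()["clock"])
E
```

```text
pics
{'clock': 0.0, 'joint_pos': [1.407, 0.386, 0.007, -0.001, -1.194, -0.259], 'qvel': [0.0, 0.0, -0.0, 0.001, 0.0, 0.001], 'tau': [0.001, -39.229, 18.84, 4.186, -0.005, 0.0], 'tool_pos': [0.256, 0.569, 0.23], 'eef_rot': [3.069, -0.659, -0.001], 'contact_force': [0.384, -0.12, 0.473], 'ft_torque': [0.064, 0.063, 0.005], 'gripper_width': 0.086}
scene campos [ 0.15964839 -0.02927558  0.82129946] [[0.48, -0.88, -0.02], [-0.67, -0.35, -0.66], [0.57, 0.33, -0.75]]
scene tip headphones [(0.55, [568.0, 143.0, -2.0])]
scene tip headphones_band [(0.88, [568.0, 145.0, 175.0])]
scene tip headphone_stand [(0.97, [554.0, 378.0, -1.0])]
scene tip bar_top []
scene tip stapler [(0.64, [583.0, 167.0, 3.0])]
scene tip stapler_mouth [(0.69, [579.0, 232.0, 27.0]), (0.32, [747.0, 104.0, -2.0])]
scene tip webcam_head [(0.8, [723.0, 98.0, 266.0]), (0.21, [571.0, 147.0, 175.0])]
scene tip webcam [(0.88, [744.0, 101.0, -2.0]), (0.22, [567.0, 146.0, -0.0])]
scene tip glue_stick [(0.61, [728.0, 296.0, -3.0]), (0.4, [567.0, 144.0, 1.0])]
scene box headphones [(0.65, [517.0, 141.0, 91.0])]
scene box stapler [(0
[... 236 characters left out ...]
, -0.98]]
top tip headphones []
top tip headphones_band [(0.68, [567.0, 148.0, 177.0])]
top tip headphone_stand [(0.58, [551.0, 382.0, 2.0])]
top tip bar_top [(0.85, [555.0, 378.0, 233.0])]
top tip stapler [(0.74, [574.0, 164.0, 3.0]), (0.23, [720.0, 94.0, 269.0])]
top tip stapler_mouth [(0.89, [581.0, 232.0, 28.0]), (0.33, [719.0, 92.0, 269.0])]
top tip webcam_head [(0.86, [719.0, 93.0, 271.0])]
top tip webcam [(0.73, [744.0, 98.0, -0.0])]
top tip glue_stick [(0.57, [726.0, 295.0, -1.0])]
top box headphones [(0.84, [555.0, 154.0, 156.0])]
top box stapler [(0.78, [569.0, 181.0, 46.0])]
top box glue_stick [(0.52, [718.0, 295.0, 88.0])]
top box headphone_stand [(0.87, [543.0, 402.0, 9.0])]
1.4
```

View pics/scene0.png

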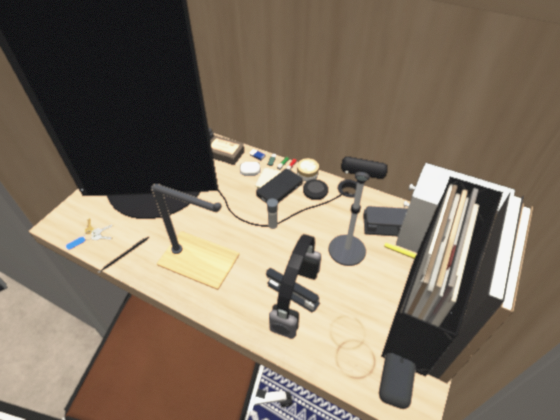

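View pics/top0.png

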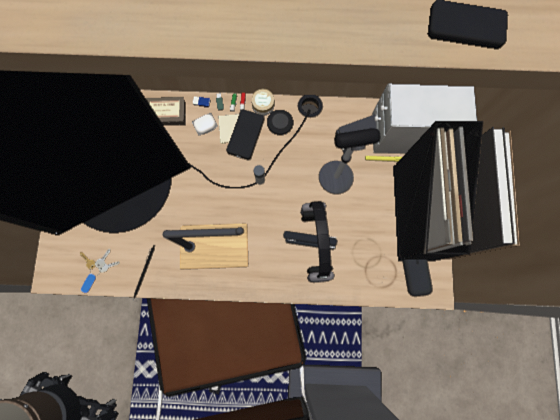

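The scene view shows the headphones astride the stapler at about (295,285). The stand's bar runs from (155,188) to (217,207), the webcam is near (360,170) and the glue stick near (272,212). The top view agrees: band at (322,240), bar from (170,236) to (240,231), glue stick at (259,175). I'll enlarge both to measure the yaws.

Run:
```python
import cv2
a=cv2.imread("pics/top0.png")[105:295,150:400]; cv2.imwrite("pics/topc.png",cv2.resize(a,None,fx=3.2,fy=3.1578,interpolation=cv2.INTER_CUBIC))
a=cv2.imread("pics/scene0.png")[145:345,150:410]; cv2.imwrite("pics/scenec.png",cv2.resize(a,None,fx=3,fy=3,interpolation=cv2.INTER_CUBIC))
```

```text
(no output)
```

View pics/topc.png

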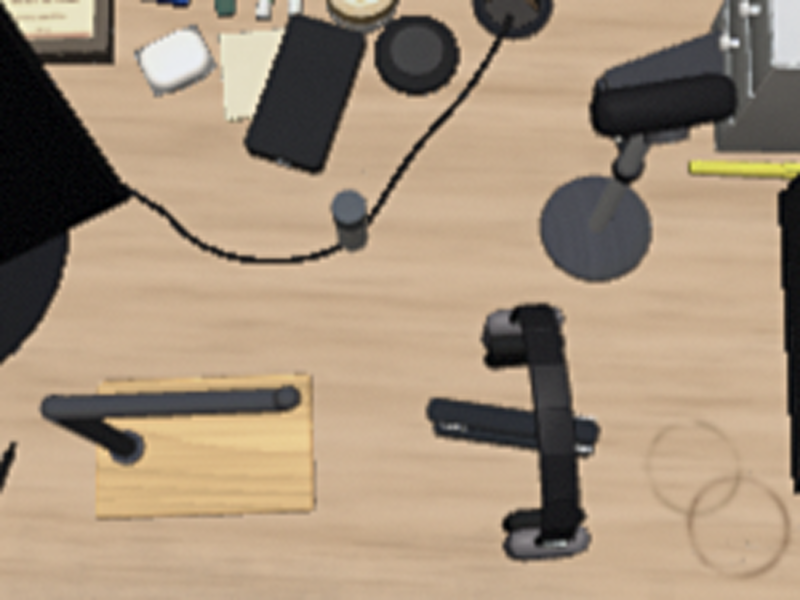

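View pics/scenec.png

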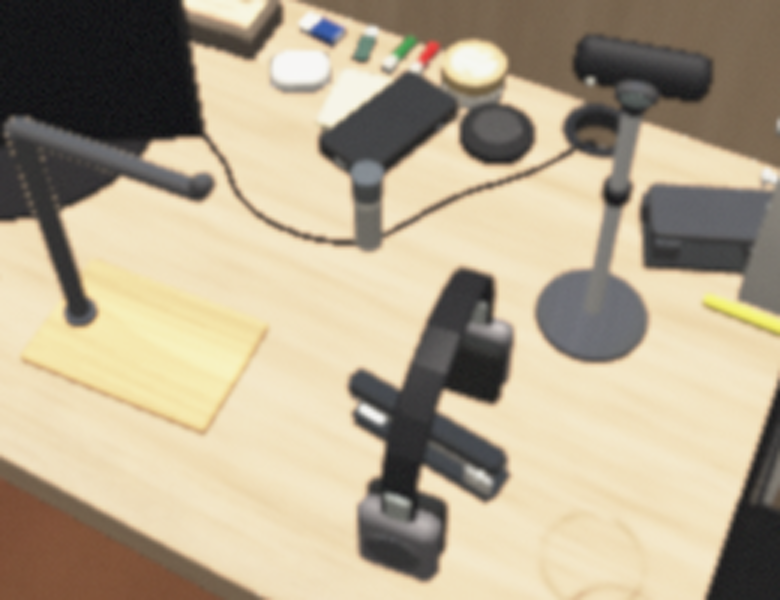

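```bash
cat > g.py <<'E'
from h import *
def ray(f,Rm,t,u,v,z):
    d=Rm.T@np.linalg.inv(f["intrinsics"])@[u,v,1]; c=-Rm.T@t
    return (c+d*(z/1000-c[2])/d[2])*1000
E
python3 - <<'E'
from g import *
f,Rm,t=cam("top"); q=lambda u,v,z:ray(f,Rm,t,150+u/3.2-.35,105+v/3.158-.35,z)
def seg(n,a,b,z):
    p,r=q(*a,z),q(*b,z);d=r-p; print(n,p[:2].round(),r[:2].round(),"len",np.linalg.norm(d).round(),"ang",np.degrees(np.arctan2(d[1],d[0])).round(1),"mid",((p+r)/2)[:2].round())
seg("foot far",(312,375),(99,380),10)
seg("foot near",(315,510),(96,519),10)
seg("foot side",(315,510),(312,375),10)
seg("bar",(288,397),(48,407),235)
seg("band R edge",(577,440),(564,345),176)
seg("cup R edge top",(588,540),(564,318),78)
seg("band ends",(560,530),(538,315),110)
seg("stapler top axis",(585,430),(435,408),44)
seg("stap far edge",(590,420),(440,399),44)
seg("webcam head top far",(598,95),(728,83),285)
seg("webcam head front/low",(600,133),(733,118),275)
print(q(596,229,0),q(349,206,90))
f,Rm,t=cam("scene"); q=lambda u,v,z:ray(f,Rm,t,150+u/3-.33,145+v/3-.33,z)
seg("Sbar top",(200,180),(25,122),235)
seg("Sfoot near",(203,432),(22,354),10)
seg("Sfoot side",(203,432),(267,328),10)
seg("Shead top",(708,62),(586,37),285)
seg("Sstapler top right edge",(505,458),(370,375),44)
# repeated estimates
for i in range(3):
  for n in("top","scene"):
    f,Rm,t=cam(n); find(n,["stapler","stapler_mouth","webcam_head","webcam","headphones_band"],Rm,t,k=1)
E
```

```text
foot far [611. 322.] [600. 490.] len 168.0 ang 93.5 mid [606. 406.]
foot near [504. 314.] [490. 483.] len 169.0 ang 94.5 mid [497. 399.]
foot side [504. 314.] [611. 322.] len 107.0 ang 4.2 mid [557. 318.]
bar [559. 319.] [547. 466.] len 147.0 ang 94.6 mid [553. 392.]
band R edge [546. 134.] [610. 143.] len 65.0 ang 8.2 mid [578. 139.]
cup R edge top [485. 112.] [650. 132.] len 166.0 ang 6.6 mid [568. 122.]
band ends [490. 136.] [644. 154.] len 156.0 ang 6.6 mid [567. 145.]
stapler top axis [570. 110.] [583. 225.] len 115.0 ang 83.6 mid [576. 168.]
stap far edge [578. 107.] [590. 221.] len 115.0 ang 84.0 mid [584. 164.]
webcam head top far [745. 138.] [756.  59.] len 79.0 ang -82.2 mid [750.  98.]
webcam head front/low [724. 135.] [737.  54.] len 82.0 ang -81.0 mid [731.  94.]
[743.83785869  96.780677     0.        ] [728.3162503  295.08803947  90.        ]
Sbar top [561. 324.] [550. 458.] len 135.0 ang 94.8 mid [556. 391.]
Sfoot near [504. 316.] [495. 482.] len 167.0 ang 93.0 mid [500. 399.]
Sfoot side [504. 316.] [607. 323.] len 104.0 ang 3.9 mid [556. 320.]
Shead top [761.  62.] [7
[... 964 characters left out ...]
(0.97, [578.0, 232.0, 27.0])]
scene tip webcam_head [(0.59, [724.0, 97.0, 268.0])]
scene tip webcam [(0.69, [747.0, 102.0, -1.0])]
scene tip headphones_band [(0.74, [568.0, 144.0, 174.0])]
top tip stapler [(0.65, [576.0, 165.0, 4.0])]
top tip stapler_mouth [(0.97, [585.0, 233.0, 26.0])]
top tip webcam_head [(0.76, [721.0, 95.0, 271.0])]
top tip webcam [(0.85, [747.0, 99.0, 0.0])]
top tip headphones_band [(0.98, [570.0, 151.0, 179.0])]
scene tip stapler [(0.76, [577.0, 164.0, 2.0])]
scene tip stapler_mouth [(0.82, [581.0, 233.0, 24.0])]
scene tip webcam_head [(0.83, [725.0, 96.0, 264.0])]
scene tip webcam [(0.59, [747.0, 104.0, -4.0])]
scene tip headphones_band [(0.61, [571.0, 148.0, 176.0])]
```

Estimates so far:

| Item | Position (mm) | Yaw |
|---|---|---|
| Headphone band | (569,147) | 7° |
| Bar | (555,378) | 4.3° |
| Stapler | (577,166) | −5° |
| Lens | (722,95.5,270) | 9° |

I'm moving towards the headphone grip point at (529,142).

Call:
move_arm([
  [[20, -39, 4], [0, 0, 4], 1],
  [[25, -39, 4], [0, 0, 4], 1],
  [[25, -39, 4], [0, 0, 4], 1],
  [[25, -39, 4], [0, 0, 4], 1],
  [[25, -39, 4], [0, 0, 4], 1],
  [[25, -39, 4], [0, 0, 4], 1],
  [[25, -39, 4], [0, 0, 4], 1],
  [[25, -39, 4], [0, 0, 3], 1],
], squeeze=50)

```text
clock: 4.1
tool_pos: [0.4534, 0.2507, 0.2635]
eef_rot: [-3.132, -0.238, -0.004]
contact_force: [1.0, -0.7, -0.2]
gripper_width: 0.0857
```

Call:
move_arm([
  [[26, -36, 0], [0, 0, -1.5], 1],
  [[26, -36, 0], [0, 0, 0], 1],
  [[20, -30, 0], [0, 0, 0], 1],
  [[0, 0, 0], [0, 0, 0], 1],
  [[0, 0, 0], [0, 0, 0], 1],
])

```text
clock: 4.6
tool_pos: [0.5302, 0.1392, 0.2654]
eef_rot: [-3.134, -0.185, -0.01]
contact_force: [-0.1, -0.5, 0.1]
gripper_width: 0.0856
```

Run:
```python
from g import *
s=readout.sense(); print(s["tool_pos"].round(4) if hasattr(s["tool_pos"],'round') else s["tool_pos"],s["joint_pos"])
M=R.from_rotvec(s["eef_rot"]).as_matrix(); print("ytool ang",np.degrees(np.arctan2(M[1,1],M[0,1])),M[:,2].round(3))
f,Rm,t=cam("scene"); cv2.imwrite("pics/s1.png",f["frame"])
```

```text
[0.5302 0.1392 0.2654] [ 0.55327252  0.22729275 -0.13143127  0.00127115 -1.20555092  1.13521794]
ytool ang -83.23052352231062 [ 0.006  0.002 -1.   ]
```

Call:
move_arm([
  [[-1, 3, -40], [0, 0, 0], 1],
  [[0, 0, -40], [0, 0, 0], 1],
  [[0, 0, -30], [0, 0, 0], 1],
  [[0, 0, -9], [0, 0, 0], 1],
  [[0, 0, 0], [0, 0, 0], 1],
])

```text
clock: 5.15
tool_pos: [0.5279, 0.1481, 0.1463]
eef_rot: [-3.13, -0.2, -0.022]
contact_force: [-0.1, -0.2, 0.3]
gripper_width: 0.0852
```

Run:
```python
from g import *
o=[]
for n in("scene","top"):
    f,Rm,t=cam(n); find(n,["headphones_band"],Rm,t); o.append(f["frame"][130:340,200:400])
cv2.imwrite("pics/c2.png",cv2.resize(np.hstack(o),None,fx=2,fy=2,interpolation=cv2.INTER_CUBIC))
```

```text
scene tip headphones_band [(0.62, [568.0, 148.0, 179.0])]
top tip headphones_band []
```

View pics/c2.png

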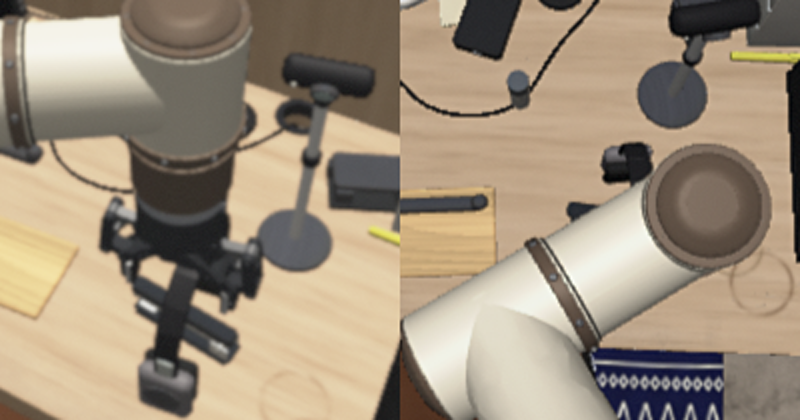

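The picture shows the open fingers on both sides of the band (about (180,280) in the left half) and clear of the stapler. I'll centre 5 mm in y and close.

Call:
move_arm([
  [[1, -5, 0], [0, 0, 0], 1],
  [[0, 0, 0], [0, 0, 0], 0],
  [[0, 0, 0], [0, 0, 0], 0],
  [[0, 0, 0], [0, 0, 0], 0],
  [[0, 0, 0], [0, 0, 0], 0],
  [[0, 0, 0], [0, 0, 0], 0],
])

```text
clock: 5.95
tool_pos: [0.5328, 0.1435, 0.1531]
eef_rot: [-3.124, -0.197, -0.042]
contact_force: [-0.8, 0.5, 1.7]
gripper_width: 0.0249
```

Call:
move_arm([
  [[0, 0, 25], [0, 0, 0], 0],
  [[0, 0, 35], [0, 0, 0], 0],
  [[0, 0, 35], [0, 0, 0], 0],
  [[0, 0, 15], [0, 0, 0], 0],
  [[0, 0, 0], [0, 0, 0], 0],
])

```text
clock: 6.45
tool_pos: [0.5281, 0.1418, 0.2612]
eef_rot: [-3.128, -0.195, -0.019]
contact_force: [0.2, -0.3, -2.9]
gripper_width: 0.0246
```

Run:
```python
from g import *
s=readout.sense();M=R.from_rotvec(s["eef_rot"]).as_matrix(); print(s["tool_pos"],M.round(3).tolist(),s["gripper_width"])
f,Rm,t=cam("scene"); find("scene",["headphones_band","headphones","stapler"],Rm,t); cv2.imwrite("pics/s3.png",f["frame"])
f,Rm,t=cam("top"); find("top",["headphones_band","headphones"],Rm,t)
```

```text
[0.52808193 0.14177079 0.26116619] [[0.992, 0.124, 0.012], [0.124, -0.992, 0.008], [0.013, -0.006, -1.0]] 0.024601013278396127
scene tip headphones_band [(0.65, [562.0, 143.0, 284.0])]
scene tip headphones [(0.66, [559.0, 146.0, 107.0])]
scene tip stapler [(0.68, [581.0, 166.0, 1.0]), (0.18, [746.0, 101.0, -2.0])]
top tip headphones_band []
top tip headphones [(0.56, [746.0, 97.0, 1.0])]
```

View pics/s3.png

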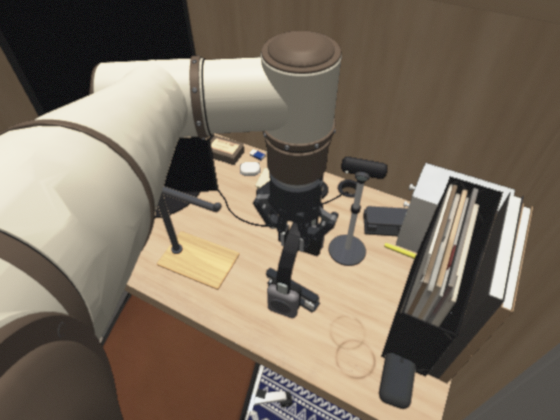

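The headphones are lifted and level, with the band around (295,235) and the stapler left on the worktop at (295,288). Before swinging left I'll locate the monitor corner.

Run:
```python
from g import *
a=cam("top");b=cam("scene")
def P(c): return c[0]["intrinsics"]@np.c_[c[1],c[2]]
for u,v in(((188,165),(217,185)),((55,235),(80,198))):
    X=cv2.triangulatePoints(P(a),P(b),np.array(u,float),np.array(v,float)).ravel(); print(X[:3]/X[3])
```

```text
[0.74782409 0.4746831  0.04826937]
[0.56227877 0.803033   0.01120534]
```

Call:
move_arm([
  [[-1, 25, 0], [0, 0, -0.8], 0],
  [[-2, 35, 0], [0, 0, -0.8], 0],
  [[-2, 30, 0], [0, 0, -0.8], 0],
  [[-2, 20, 0], [0, 0, -0.4], 0],
  [[0, 0, 0], [0, 0, 0], 0],
])

```text
clock: 7.4
tool_pos: [0.5197, 0.2541, 0.2568]
eef_rot: [-3.137, -0.111, -0.009]
contact_force: [0.2, -0.8, -2.6]
gripper_width: 0.0252
```

Call:
move_arm([
  [[-1, 25, 1], [0, 0, 0], 0],
  [[-1, 30, 1], [0, 0, 0], 0],
  [[-1, 30, 1], [0, 0, 0], 0],
  [[-1, 25, 1], [0, 0, 0], 0],
  [[0, 8, 0], [0, 0, 0], 0],
  [[0, 0, 0], [0, 0, 0], 0],
])

```text
clock: 8.0
tool_pos: [0.5151, 0.3728, 0.2585]
eef_rot: [3.138, 0.108, 0.002]
contact_force: [-0.0, 0.3, -1.4]
gripper_width: 0.0243
```

Run:
```python
from g import *
s=readout.sense();M=R.from_rotvec(s["eef_rot"]).as_matrix(); print(s["tool_pos"],M.round(3).tolist())
f,Rm,t=cam("scene"); find("scene",["headphones_band","headphones","bar_top"],Rm,t)
g,Rm,t=cam("top"); find("top",["headphones_band","headphones","bar_top"],Rm,t); 
cv2.imwrite("pics/c4.png",cv2.resize(np.hstack([f["frame"][130:330,120:320],g["frame"][150:350,130:330]]),None,fx=2,fy=2,interpolation=cv2.INTER_CUBIC))
```

```text
[0.51513826 0.37276428 0.25850151] [[0.998, 0.068, 0.001], [0.068, -0.998, -0.002], [0.001, 0.002, -1.0]]
scene tip headphones_band [(0.86, [551.0, 370.0, 280.0])]
scene tip headphones [(0.57, [546.0, 371.0, 108.0])]
scene tip bar_top []
top tip headphones_band [(0.75, [552.0, 375.0, 284.0]), (0.49, [582.0, 234.0, 25.0])]
top tip headphones [(0.69, [553.0, 377.0, 234.0])]
top tip bar_top [(0.55, [552.0, 380.0, 232.0])]
```

View pics/c4.png

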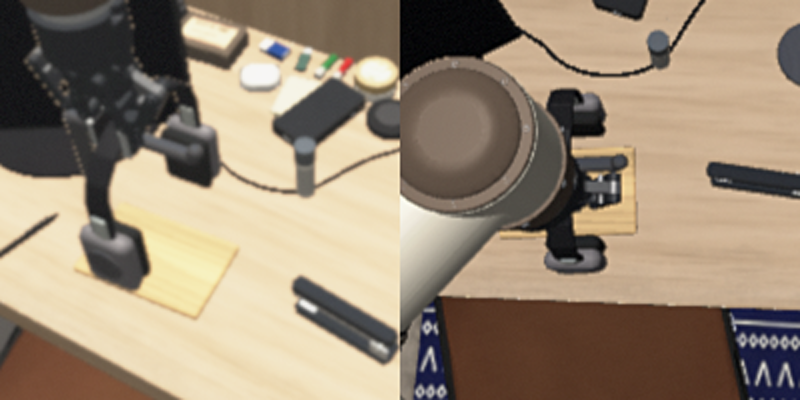

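The headband is over the bar with one cup on each side, and the bar end shows at (185,150) left and (615,160) right. Lowering now.

Call:
move_arm([
  [[1, 1, -15], [0, 0, 0], 0],
  [[1, 1, -13], [0, 0, 0], 0],
  [[0, 0, -6], [0, 0, 0], 0],
  [[0, 0, -4], [0, 0, 0], 0],
  [[0, 0, 0], [0, 0, 0], 0],
])

```text
clock: 8.9
tool_pos: [0.5179, 0.3725, 0.2209]
eef_rot: [-3.14, -0.103, -0.006]
contact_force: [-0.4, -0.2, -2.0]
gripper_width: 0.0252
```

Call:
move_arm([
  [[0, 0, -3], [0, 0, 0], 0],
  [[0, 0, -2], [0, 0, 0], 0],
])

```text
clock: 9.1
tool_pos: [0.5187, 0.3729, 0.2173]
eef_rot: [-3.138, -0.104, -0.01]
contact_force: [-2.9, 0.6, 3.0]
gripper_width: 0.0248
```

Call:
move_arm([
  [[0, 0, -2], [0, 0, 0], 0],
  [[0, 0, -1], [0, 0, 0], 0],
])

```text
clock: 9.3
tool_pos: [0.5191, 0.3732, 0.2173]
eef_rot: [-3.137, -0.105, -0.015]
contact_force: [-2.0, -0.8, 2.0]
gripper_width: 0.0248
```

The force has reversed, so the bar is carrying the weight. Releasing, then rising straight up.

Call:
move_arm([
  [[0, 0, 0], [0, 0, 0], 0.5],
  [[0, 0, 0], [0, 0, 0], 0.8],
  [[0, 0, 0], [0, 0, 0], 0.8],
  [[0, 0, 0], [0, 0, 0], 0.8],
])

```text
clock: 9.7
tool_pos: [0.52, 0.3741, 0.2176]
eef_rot: [-3.134, -0.105, -0.019]
contact_force: [0.2, 0.3, -0.5]
gripper_width: 0.0686
```

Call:
move_arm([
  [[0, 0, 20], [0, 0, 0], 0.8],
  [[0, 0, 30], [0, 0, 0], 0.8],
  [[0, 0, 40], [0, 0, 0], 0.8],
  [[0, -20, 20], [0, 0, -6], 0.8],
  [[0, -35, 0], [0, 0, -7], 0.8],
  [[0, -35, 0], [0, 0, -8], 0.8],
  [[0, -35, 0], [0, 0, -8], 0.8],
])

```text
clock: 10.4
tool_pos: [0.5195, 0.2489, 0.3281]
eef_rot: [-3.059, 0.704, -0.015]
contact_force: [-0.2, 0.2, -0.2]
gripper_width: 0.068
```

Run:
```python
from g import *
s=readout.sense();M=R.from_rotvec(s["eef_rot"]).as_matrix(); print(s["clock"],s["tool_pos"],"yang",np.degrees(np.arctan2(M[1,1],M[0,1])),M[:,2],s["joint_pos"])
f,Rm,t=cam("scene"); find("scene",["headphones_band","headphones","stapler","stapler_mouth"],Rm,t)
g,Rm,t=cam("top"); find("top",["headphones_band","headphones","stapler","stapler_mouth"],Rm,t)
cv2.imwrite("pics/c5.png",cv2.resize(np.hstack([f["frame"][130:330,120:320],g["frame"][150:350,130:330]]),None,fx=2,fy=2,interpolation=cv2.INTER_CUBIC))
```

```text
10.4 [0.51951009 0.24892913 0.32810081] yang -115.92516517748969 [ 9.77694555e-03  7.19545523e-04 -9.99951946e-01] [ 0.7311412   0.2450512   0.04505729  0.00612434 -1.36304744  0.38591481]
scene tip headphones_band [(0.96, [554.0, 371.0, 243.0]), (0.59, [555.0, 382.0, 235.0])]
scene tip headphones [(0.91, [556.0, 372.0, 64.0])]
scene tip stapler [(0.96, [581.0, 166.0, 3.0]), (0.62, [730.0, 295.0, -1.0])]
scene tip stapler_mouth [(0.7, [581.0, 233.0, 27.0])]
top tip headphones_band []
top tip headphones []
top tip stapler [(0.7, [575.0, 164.0, 3.0])]
top tip stapler_mouth []
```

View pics/c5.png

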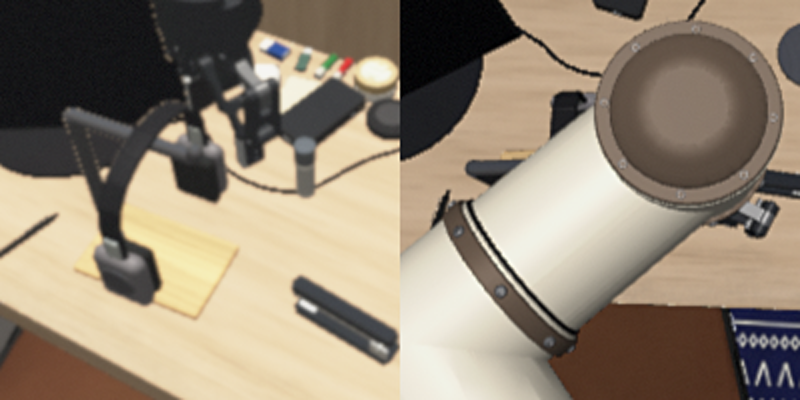

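The headphones hang freely on the bar: reported origin z is 64 mm and the band is at (554,371). Next is the stapler, gripped at (578,166) with the jaws along its x (−5°).

Call:
move_arm([
  [[7, -12, -10], [0, 0, -8.5], 1],
  [[7, -12, -25], [0, 0, -8.5], 1],
  [[7, -12, -25], [0, 0, -8.5], 1],
  [[7, -12, -25], [0, 0, -8.5], 1],
  [[7, -12, -25], [0, 0, -8.5], 1],
  [[7, -12, -25], [0, 0, -8.5], 1],
  [[7, -8, -25], [0, 0, -8.5], 1],
  [[7, -4, -20], [0, 0, -8.5], 1],
])

```text
clock: 11.7
tool_pos: [0.5785, 0.1706, 0.1436]
eef_rot: [2.133, -2.306, 0.026]
contact_force: [-1.1, 0.3, 0.8]
gripper_width: 0.0853
```

Run:
```python
from g import *
s=readout.sense();M=R.from_rotvec(s["eef_rot"]).as_matrix(); print(s["clock"],s["tool_pos"],"yang",np.degrees(np.arctan2(M[1,1],M[0,1])),M[:,2],s["joint_pos"])
```

```text
11.7 [0.57848228 0.17055833 0.1435994 ] yang 175.52625153820856 [ 0.01120342 -0.0124661  -0.99985953] [ 0.5632926   0.41822675 -0.18186813  0.02005912 -0.96797907 -0.65279499]
```

Call:
move_arm([
  [[0, -2, -35], [0, 0, 0], 1],
  [[0, -2, -40], [0, 0, 0], 1],
  [[0, 0, -30], [0, 0, 0], 1],
  [[0, 0, -12], [0, 0, 0], 1],
  [[0, 0, -2], [0, 0, 0], 1],
])

```text
clock: 12.2
tool_pos: [0.5791, 0.1676, 0.017]
eef_rot: [2.131, -2.303, 0.027]
contact_force: [-0.5, -0.0, -0.0]
gripper_width: 0.0853
```

Run:
```python
from g import *
f,Rm,t=cam("scene"); find("scene",["stapler","stapler_mouth"],Rm,t)
print(readout.sense()["tool_pos"])
cv2.imwrite("pics/c6.png",cv2.resize(f["frame"][210:340,230:360],None,fx=4,fy=4,interpolation=cv2.INTER_CUBIC))
```

```text
scene tip stapler [(0.76, [577.0, 165.0, 1.0])]
scene tip stapler_mouth [(0.73, [580.0, 230.0, 23.0])]
[0.58055737 0.1683163  0.01973418]
```

View pics/c6.png

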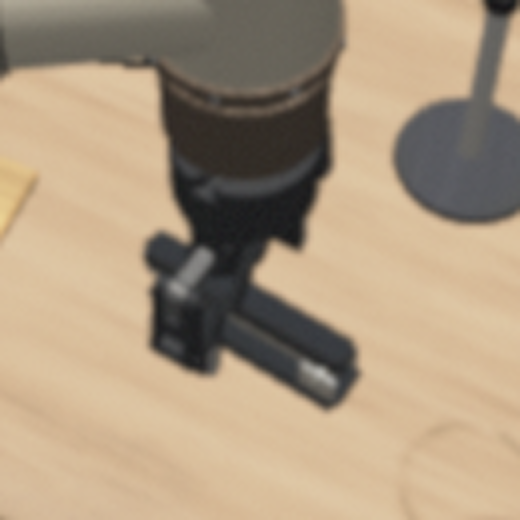

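The fingers straddle the middle of the stapler (near finger at about (185,320) in the crop). Closing.

Call:
move_arm([
  [[0, -1, -3], [0, 0, 0], 0.3],
  [[0, 0, -1], [0, 0, 0], 0],
  [[0, 0, -1], [0, 0, 0], 0],
  [[0, 0, -1], [0, 0, 0], 0],
  [[0, 0, 0], [0, 0, 0], 0],
  [[0, 0, 0], [0, 0, 0], 0],
], squeeze=80)

```text
clock: 12.95
tool_pos: [0.5832, 0.169, 0.0191]
eef_rot: [-2.126, 2.297, -0.032]
contact_force: [-0.7, -0.9, -1.8]
gripper_width: 0.019
```

Run:
```python
from g import *
s=readout.sense();M=R.from_rotvec(s["eef_rot"]).as_matrix(); print(s["clock"],s["tool_pos"],"yang",np.degrees(np.arctan2(M[1,1],M[0,1])),M[:,2],s["gripper_width"],s["contact_force"])
for n in("scene","top"):
  f,Rm,t=cam(n); find(n,["stapler","stapler_mouth"],Rm,t,k=1)
```

```text
12.95 [0.58322927 0.1690094  0.01906595] yang 175.58094185350745 [ 0.02219019 -0.00719697 -0.99972786] 0.01902221834534343 [-0.71588686 -0.92376401 -1.82989456]
scene tip stapler [(0.56, [580.0, 165.0, 5.0])]
scene tip stapler_mouth [(0.57, [582.0, 233.0, 26.0])]
top tip stapler []
top tip stapler_mouth []
```

```bash
cat > goal.py <<'E'
from g import *
def Head(y=9):
    return (R.from_euler("z",y,degrees=True)*R.from_euler("y",-25,degrees=True)).as_matrix()
lens=np.array([722.8,95.6,270])
def S_goal():
    H=Head(); return np.c_[-H[:,1],H[:,0],H[:,2]]
def report(Rts,mt):
    "Rts: tool->stapler rotation; mt: mouth in tool frame, mm"
    s=readout.sense(); T=R.from_rotvec(s["eef_rot"]).as_matrix(); p=np.array(s["tool_pos"])*1000
    Tg=S_goal()@Rts.T; pg=lens+Head()@[-120,0,0]-Tg@mt
    print("clock",s["clock"],"tool",p.round(1),"goal",pg.round(1),"shift",(pg-p).round(1),"turn deg",np.degrees(R.from_matrix(Tg@T.T).as_rotvec()).round(2))
    S=T@Rts; D=Head().T@S
    print("mouth in head",(Head().T@(p+T@mt-lens)).round(1),"stap y in head",D[:,1].round(3),"z",D[:,2].round(3),"w",s["gripper_width"],np.round(s["contact_force"],1))
E
python3 - <<'E'
from goal import *
s=readout.sense(); T=R.from_rotvec(s["eef_rot"]).as_matrix()
S=R.from_euler("z",-4.42,degrees=True).as_matrix()
Rts=T.T@S; m=np.array([583+66*np.sin(np.radians(4.42)),165.7+66,25])-np.array(s["tool_pos"])*1000
mt=T.T@m; print(Rts.round(3),mt.round(1)); np.savez("grasp.npz",Rts=Rts,mt=mt); report(Rts,mt)
E
```

```text
[[ 0.    -1.     0.006]
 [-1.    -0.    -0.022]
 [ 0.022 -0.006 -1.   ]] [-62.8  -0.1  -6.4]
clock 13.25 tool [583.2 169.1  19. ] goal [561.7  70.1 187.3] shift [-21.6 -99.  168.3] turn deg [ 19.79 -18.27 -75.28]
mouth in head [-204.8  155.5 -174.8] stap y in head [ 0.21   0.973 -0.098] z [ 0.423 -0.     0.906] w 0.018662504422872674 [ 0.5  1.2 -0.9]
```

Call:
move_arm([
  [[0, 0, 15], [0, 0, 0], 0],
  [[0, 0, 30], [0, 0, 0], 0],
  [[0, 0, 30], [0, 0, 0], 0],
  [[0, 0, 30], [0, 0, 0], 0],
  [[0, 0, 20], [0, 0, 0], 0],
  [[0, 0, 0], [0, 0, 0], 0],
])

```text
clock: 13.85
tool_pos: [0.5797, 0.167, 0.1441]
eef_rot: [-2.131, 2.306, -0.027]
contact_force: [0.7, 0.1, -3.0]
gripper_width: 0.019
```

Call:
move_arm([
  [[-7, -8, 3], [0, 0, -5], 0],
  [[-7, -9, 3], [0, 0, -8.5], 0],
  [[-7, -9, 3], [0, 0, -8.5], 0],
  [[-6, -9, 3], [0, 0, -8.5], 0],
  [[-5, -9, 3], [0, 0, -8.5], 0],
  [[-4, -9, 3], [0, 0, -8.5], 0],
  [[-2, -9, 2], [0, 0, -8.5], 0],
  [[0, -9, 2], [0, 0, -8.5], 0],
])

```text
clock: 14.65
tool_pos: [0.5325, 0.0921, 0.1528]
eef_rot: [0.54, -3.067, 0.013]
contact_force: [-0.2, -0.3, -1.8]
gripper_width: 0.019
```

Run:
```python
from goal import *
g=np.load("grasp.npz"); report(g["Rts"],g["mt"]); print(readout.sense()["joint_pos"])
```

```text
clock 14.65 tool [532.5  92.1 152.8] goal [561.7  70.1 187.3] shift [ 29.2 -22.   34.5] turn deg [  5.56 -25.75 -10.99]
mouth in head [-162.5   38.1  -48.5] stap y in head [ 0.88   0.19  -0.435] z [ 0.446 -0.014  0.895] w 0.018979587901432428 [-0.2 -0.3 -1.8]
[ 4.71560318e-01  3.26934519e-01 -2.93655252e-01  3.26235093e-04
 -9.78515248e-01 -1.69398846e+00]
```

Call:
move_arm([
  [[5, -4, 7], [1.1, -5, -2.2], 0],
  [[6, -4, 7], [1.1, -5, -2.2], 0],
  [[6, -4, 7], [1.1, -5, -2.2], 0],
  [[6, -4, 7], [1.1, -5, -2.2], 0],
  [[5, -4, 6], [1.1, -5, -2.2], 0],
  [[0, 0, 0], [0, 0, 0], 0],
])

```text
clock: 15.25
tool_pos: [0.5539, 0.0676, 0.1748]
eef_rot: [-0.188, 2.725, 0.018]
contact_force: [-0.9, -1.8, -2.6]
gripper_width: 0.0189
```

Run:
```python
from goal import *
g=np.load("grasp.npz"); report(g["Rts"],g["mt"])
o=[]
for n in("scene","top"):
  f,Rm,t=cam(n); find(n,["stapler","stapler_mouth","webcam_head"],Rm,t,k=1); o.append(f["frame"][100:300,220:420])
cv2.imwrite("pics/c7.png",cv2.resize(np.hstack(o),None,fx=2,fy=2,interpolation=cv2.INTER_CUBIC))
```

```text
clock 15.25 tool [553.9  67.6 174.8] goal [561.7  70.1 187.3] shift [ 7.7  2.5 12.5] turn deg [-0.16 -1.2   0.76]
mouth in head [-132.5   -2.2   -9.2] stap y in head [ 1.    -0.015 -0.02 ] z [0.02 0.   1.  ] w 0.018945447856984595 [-0.9 -1.8 -2.6]
scene tip stapler [(0.66, [562.0, 72.0, 160.0])]
scene tip stapler_mouth []
scene tip webcam_head []
top tip stapler [(0.79, [563.0, 76.0, 165.0])]
top tip stapler_mouth [(0.9, [614.0, 82.0, 214.0])]
top tip webcam_head [(0.74, [721.0, 96.0, 274.0])]
```

View pics/c7.png

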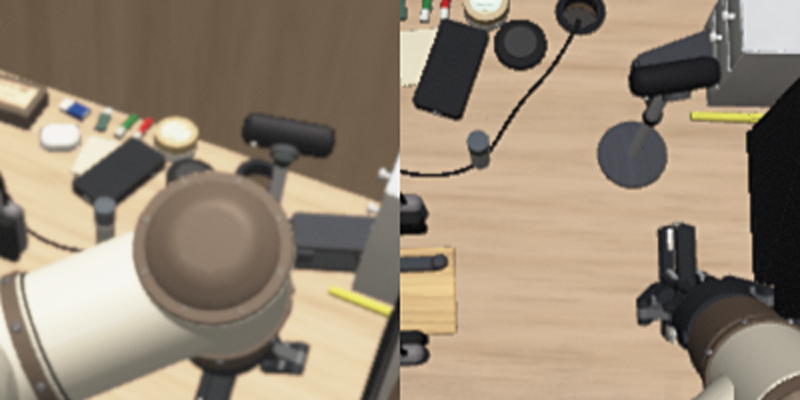

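Call:
move_arm([
  [[4, 1, 6], [0, -0.6, 0.4], 0],
  [[4, 1, 6], [0, -0.6, 0.4], 0],
  [[0, 0, 1], [0, 0, 0], 0],
  [[0, 0, 0], [0, 0, 0], 0],
])

```text
clock: 16.05
tool_pos: [0.57, 0.0739, 0.1939]
eef_rot: [-0.207, 2.691, 0.027]
contact_force: [0.1, -0.9, -1.6]
gripper_width: 0.0188
```

Run:
```python
from goal import *
g=np.load("grasp.npz"); report(g["Rts"],g["mt"])
H=Head()
for i in range(3):
  f,Rm,t=cam("top")
  P={}
  for th in("stapler","stapler_mouth"):
    r=optics.tip_of("top",th)
    if r: P[th]=w(Rm,t,r[0]["xyz"])*1000; print(th,r[0]["score"],P[th].round(),"in head",(H.T@(P[th]-lens)).round(1))
f,Rm,t=cam("scene"); find("scene",["headphones","headphones_band","glue_stick","stapler"],Rm,t,k=1)
report(g["Rts"],g["mt"])
```

```text
clock 16.05 tool [570.   73.9 193.9] goal [561.7  70.1 187.3] shift [-8.4 -3.8 -6.6] turn deg [-0.46  0.66 -0.17]
mouth in head [-109.3    2.4    3. ] stap y in head [ 1.    -0.     0.013] z [-0.013 -0.007  1.   ] w 0.01876150158219787 [ 0.1 -0.9 -1.6]
stapler 0.9 [575.  82. 179.] in head [-172.9    9.7  -20. ]
stapler_mouth 0.6 [618.  84. 227.] in head [-113.2    5.3    5.2]
stapler 0.84 [569.  81. 179.] in head [-178.1    9.6  -17.4]
stapler_mouth 0.84 [622.  87. 225.] in head [-110.2    7.3    2.3]
stapler 0.97 [569.  83. 179.] in head [-177.8   11.3  -18. ]
stapler_mouth 0.77 [622.  87. 229.] in head [-108.7    7.     5.9]
scene tip headphones [(0.48, [557.0, 384.0, 233.0])]
scene tip headphones_band [(0.83, [556.0, 372.0, 242.0])]
scene tip glue_stick []
scene tip stapler [(0.74, [576.0, 81.0, 177.0])]
clock 16.75 tool [569.7  73.8 193.3] goal [561.7  70.1 187.3] shift [-8.1 -3.7 -6. ] turn deg [-0.44  0.61 -0.17]
mouth in head [-109.8    2.4    2.6] stap y in head [1.    0.    0.012] z [-0.012 -0.007  1.   ] w 0.018419679450282878 [ 0.   0.2 -1.4]
```

Call:
move_arm([
  [[-4, -4, -3], [0, 0, 0], 0],
  [[-3, -4, -3], [0, 0, 0], 0],
  [[0, 0, 0], [0, 0, 0], 0],
  [[0, 0, 0], [0, 0, 0], 0],
])

```text
clock: 17.15
tool_pos: [0.5616, 0.0647, 0.1864]
eef_rot: [-0.207, 2.692, 0.026]
contact_force: [-0.0, 0.1, -1.3]
gripper_width: 0.0187
```

Run:
```python
from goal import *
g=np.load("grasp.npz"); report(g["Rts"],g["mt"])
H=Head()
for i in range(3):
  f,Rm,t=cam("top")
  for th in("stapler","stapler_mouth"):
    r=optics.tip_of("top",th)
    if r: print(th,r[0]["score"],"in head",(H.T@(w(Rm,t,r[0]["xyz"])*1000-lens)).round(1))
find("top",["glue_stick"],Rm,t,k=1)
s=readout.sense(); print(np.round(s["qvel"],4))
cv2.imwrite("pics/c8.png",cv2.resize(f["frame"][100:300,200:420],None,fx=3,fy=3,interpolation=cv2.INTER_CUBIC))
report(g["Rts"],g["mt"])
```

```text
clock 17.15 tool [561.6  64.7 186.4] goal [561.7  70.1 187.3] shift [0.  5.3 0.8] turn deg [-0.42  0.56 -0.15]
mouth in head [-121.2   -5.3    0.3] stap y in head [1.    0.    0.011] z [-0.011 -0.006  1.   ] w 0.018664949325122894 [-0.   0.1 -1.3]
stapler 0.63 in head [ -84.1  197.3 -263.1]
stapler_mouth 0.84 in head [-124.4   -5.7   -2. ]
stapler 0.87 in head [-189.4    2.7  -19.2]
stapler_mouth 0.94 in head [-123.7    1.7    4. ]
stapler 0.58 in head [-187.5   -1.6  -20.6]
stapler_mouth 0.96 in head [-122.8   -2.4    3.2]
top tip glue_stick [(0.68, [727.0, 296.0, -3.0])]
[-0.0008  0.0007 -0.0011 -0.0001  0.0009  0.0001]
clock 17.65 tool [561.8  65.1 186.5] goal [561.7  70.1 187.3] shift [-0.2  5.   0.8] turn deg [-0.43  0.57 -0.17]
mouth in head [-120.9   -5.     0.3] stap y in head [1.    0.    0.011] z [-0.011 -0.006  1.   ] w 0.01902866154313399 [ 0.8 -0.6 -1.5]
```

View pics/c8.png

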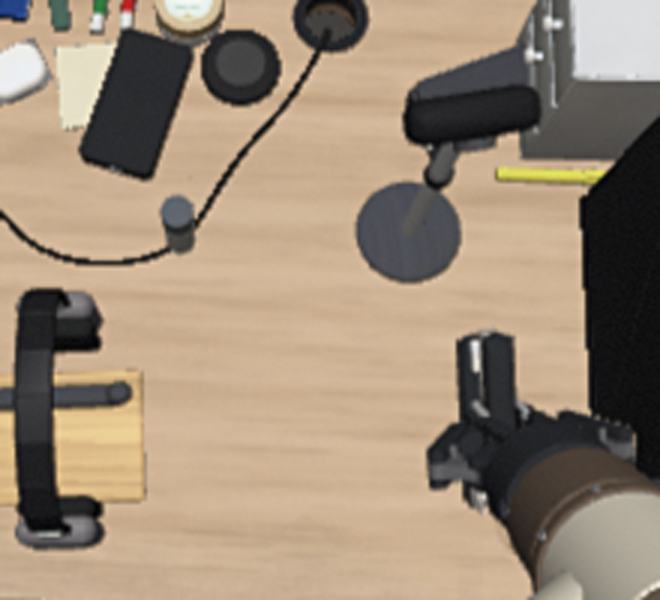

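The top view shows the stapler at (485,370) pointing at the webcam head at (475,115). The headphones hang on the bar at (40,400), and the glue stick stands untouched at (178,222). Handing in.

```bash
python3 -c "
from h import *
print(workorder.sign_off()); s=readout.sense(); print(s['clock'],s['tool_pos'],s['gripper_width'])"
```

```text
the job is handed in; nothing more can be done
None
the job is handed in; nothing more can be done
```

I hung the headphones on the stand's bar and let go of them, then held the stapler in front of the webcam and handed the job in at about 17.7 s. The sign-off gave no verdict.

Last checks:
- **Headphones:** they hang level on the bar. The reported origin was 64 mm up right after release, and the band was about 6 mm from the bar's middle. One later report put the origin at z=233 mm with a low score. I took it as a false report because the band and the picture agreed.
- **Stapler:** from the arm pose, the mouth is at about [-121, -5, 0] mm in the lens frame, tilted about 0.01 rad. The camera network's three readings of the mouth gave -123 to -124 mm ahead and within 6 mm of the axis. One reading of the stapler's origin was far off, and I ignored it. The grip is firm at 19 mm, and the joints were practically still.
- **Bystanders:** the glue stick is where it was, and the webcam was not touched.
- **Uncertainty:** I measured the webcam's yaw (9°) from pixels, good to about 2°. I assumed the stapler stayed aligned with the fingers; the camera readings agree with that.

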